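Load and start the vibratory polisher

ROBOT

A 6-joint arm with a two-finger parallel gripper is mounted at the origin on the work surface. World frame = base frame: x ahead of the robot, y to its left, z up, the work surface at z = 0. Lengths are in mm, angles in rad, forces in N, time in s.
With the tool pointing down it reaches from about 300 to 775 mm from the base axis. Payload 14.6 kg.
Tool frame: the origin (TCP) lies midway between the tips of the shut fingers; the grasp point (between the pads) lies 19 mm behind it (manip.grasp_offset is the distance from the TCP to the grasp point, in mm); z points along the fingers, y is the line along which they close (so a half turn about z gives the same grasp; the last joint's range is limited). The gripper opens to 94 mm and grips with 3 to 60 N. Pads are 16 mm wide; open, the fingers measure 119 mm over their backs; the gripper's body (75 mm by 177 mm) begins 78 mm behind the grasp point.
Start: joints at [1.072, 0.3, 1.521, -0, 1.321, -0.067], TCP at [230.175, 499.509, 205.446] pointing down, gripper open.
Joint ranges: [-3.03, 3.03], [-0.79, 2.21], [0.23, 2.52], [-1.04, 4.18], [0, 3.07], [-2.55, 2.55]. Speed limits (rad/s): [2.22, 2.22, 2.57, 3.14, 3.14, 3.14].

INTERFACE

Orientations are given as [roll, pitch, yaw] about the fixed x, y, z axes, in that order (R = Rz(yaw) Ry(pitch) Rx(roll)).
In Python, from cell import manip, viewer gives the robot as it stands. The module is installed in compiled form; this text tells all that it offers.
- The arm moves only by the tool move_arm, never from a script. Its argument "moves" is a list of rows, each a list of 4 numbers: the shift along the tool's x, y, z in m, then the turn about the tool's z in rad. A call has 1 to 12 rows; each row is the pose to reach, as a shift and turn from the pose commanded when the call began, along the tool's axes at that moment; what a row does not reach only later rows make up. A row lasts 1/10 s, in which the tool goes at most 50 mm and 8.59 degrees, less where a joint would pass 70% of its speed; a pose out of reach is approached as far as the arm can. A call with a gripper value outside its range is refused whole. "jaw" is the finger opening in m, from 0 to 0.094, set as the call begins (left out, the last holds). The fingers move at their own pace and stop on an object; "squeeze" is the grip in N (left out, the last holds). Time passes only in rows, so rows that repeat a pose let the fingers close. It gives the time, the measured TCP pose, the force, the opening and the grip force at its end, in the units of the state.
- manip.read_state(): the state, without advancing time (a new reading comes with each control period).
- viewer.camera(name): name is "scene" or "top" or "wrist"; returns a dict with "frame" (420x560x3 uint8, blue, green, red), "z_map" (420x560 float32, mm along the optical axis (not along the pixel's ray), 0 where there is no reading), "fx", "fy", "cx", "cy" (pixels), "D" ([k1, k2, p1, p2, k3] as OpenCV has them; the pictures are not rectified), "origin" and "orientation" of the camera in the world. Camera axes: x right, y down, z forward; pixel columns grow to the right and rows downward; lengths in mm; the calibration is good to about 2 mm. A picture is of the moment at which its call begins.
- manip.sign_off(): hands the job in; it is judged then, once.
The state is a dict: "clock": time; "joints": joint angles; "qd": joint speeds; "effort": joint torques, N m; "eef_pos": TCP position; "eef_rot": TCP orientation; "wrist_force": force on the tool from outside, world axes, zero at the start; "moment": the same for the moment, N m; "finger_gap": finger opening in mm; "finger_force": force on a finger pad.
Only numpy, scipy, OpenCV 4.12 (cv2) and the standard library are available. Lean on these libraries where they do the work, as an engineer would, in place of code of your own. Each camera call takes 0.05 s, during which the arm holds its last target. There are 200 camera calls.

TASK

Get the vibratory polisher ready: put the little wooden case left on its lid into the green tray, lay the lid on the grey pad, and stand every specimen from the blue mat upright in the bowl, resin face down. Then press the blue pump cap on the bottle right down and let it spring back, to dose the cloth, and put the lid back flat on the bowl. Last, with the lid on, start the machine by pressing the red selector knob in, turning it clockwise to the green mark while pressed and letting go so that it springs up there; leave the other things on the bench where they are.

Things in the scene. Friction and masses are not known exactly. Their poses are not given: they have to be found in the camera images.
- polisher: cream polisher fixed to the bench, 360 mm (x) by 250 mm (y), deck 125 mm high. Origin: centre of its underside, z up; its -x side faces the robot. On the deck, in its frame: steel bowl at (65, 0) mm, red selector knob at (-100, 55) mm, clamped white pump bottle (57 mm across) at (-100, -85) mm, a thin feed pipe from its neck down to the bowl's wall
- bowl_floor (a point): centre of the bowl's floor (dark green cloth), 133 mm above the bench; frame as polisher. The bowl is round, open at the top, 93 mm inside radius at the floor and 97 mm at the rim, 46 mm deep inside
- bowl_rim (a point): centre of the bowl's mouth, at the height of its rim, 179 mm above the bench; outer radius of the rim 104 mm
- lid: cream round lid, 214 mm diameter, 0.25 kg, on the bowl at first. Origin: centre of its underside. Below, a locating disc 172 mm across, 5 mm high, drops inside the rim; the plate is 5 to 11 mm above the origin; on the axis a black round grip 28 mm across, 20 to 40 mm above the origin, on a 16 mm stem. Seated, its origin is 5 mm below the rim; on the pad, 3 mm above the bench
- lid_pad: flat grey felt pad, 215 by 215 mm, 3 mm thick, fixed on the bench to the left or the right of the polisher (it changes places with the blue mat). Origin: centre of its underside
- case: small wooden case with brass clasps, 70 mm (its x) by 45 mm (its y) by 28 mm high, 0.12 kg. Origin: centre of its underside. At the start it lies on the lid beside the grip, its 70 mm side pointing at the grip
- case_tray: flat open green tray, 100 mm (its x) by 150 mm (its y), walls 4 mm thick and 18 mm high, inner floor about 4 mm above the bench, fixed to the left of the polisher. Origin: centre of its underside
- mat: flat blue mat, 150 mm (its x) by 170 mm (its y), 3 mm thick, fixed on the bench to the left or the right of the polisher. Origin: centre of its underside. The specimens stand on it in two rows
- spec0: specimen in its weighted holder, standing on the blue mat (absent in some starts): a red resin disc 40 mm in diameter and 16 mm high below, a steel cylinder 34 mm in diameter above it, 36 mm high in all, 0.25 kg. Origin: centre of its underside (the resin face), z up
- spec1: specimen in its weighted holder, standing on the blue mat (absent in some starts): a green resin disc 40 mm in diameter and 16 mm high below, a steel cylinder 34 mm in diameter above it, 36 mm high in all, 0.25 kg. Origin: centre of its underside (the resin face), z up
- spec2: specimen in its weighted holder, standing on the blue mat (absent in some starts): a black resin disc 40 mm in diameter and 16 mm high below, a steel cylinder 34 mm in diameter above it, 36 mm high in all, 0.25 kg. Origin: centre of its underside (the resin face), z up
- spec3: specimen in its weighted holder, standing on the blue mat (absent in some starts): a yellow resin disc 40 mm in diameter and 16 mm high below, a steel cylinder 34 mm in diameter above it, 36 mm high in all, 0.25 kg. Origin: centre of its underside (the resin face), z up
- pump (a joint): travel of the pump's blue cap, m: 0 up, 0.010 right down; sprung, about 2 N to start and 6.5 N fully down
- pump_top (a point): centre of the top of the blue pump cap (30 mm diameter, facing up), 239 mm above the bench when up
- selector_press (a joint): how far the knob is pressed in, m: 0 up, 0.007 fully in; sprung, about 2.3 N to start and 6.8 N fully in. It springs fully up only at the white mark (stop) or green mark (run); let go in between, it stays about 4 mm in
- selector_turn (a joint): turn of the selector knob, rad: 0 at the white mark (stop), 1.3 at the green mark (run, also the end stop), growing clockwise seen from above. Locked unless the knob is pressed in more than about 5 mm
- selector_grip (a point): on the knob's axis, on its red bar: bar 42 mm long (point x), 14 mm thick (point y), its top 12 mm above and foot 18 mm below this point; under it a black skirt 60 mm across moves with it. The point turns and sinks with the knob; 169 mm above the bench when up. The bowl and lid come to 58 mm from the axis, the pump bottle's axis is 140 mm away
- refill: white refill bottle, 54 mm diameter, 140 mm high; leave alone
- ref_block: round steel hardness reference block, 60 mm diameter, 14 mm high; leave alone
- loupe: black loupe, 28 mm diameter, 22 mm high, standing beside the blue mat on the robot's side; leave alone
- dish: white dish, 90 mm diameter, 18 mm high; leave alone
- driver: orange screwdriver, 170 mm long, lying behind the polisher; leave alone
- resin: amber jar, 64 mm diameter, 90 mm high; leave alone
Mind the look-alikes: they are no part of the job. Of the things shaped like the case, the wooden one is meant.

How it is judged:
By the outcome, as a careful person would: the job done as asked, in the order asked, and still so for the second after the job is handed in, with the robot touching nothing.
Of spec0, spec1, spec2, spec3 only 2 to 4 are there at a start; the rules pass over those that are not, and their reading is None.
At some moment in a run one of spec0, spec1, spec2, spec3 may be knocked a few centimetres aside while the robot is not near it.
It also fails if it takes over 210 s, if anything falls off the work surface, if the arm or the gripper's body presses on something with over 40 N, if the wrist force passes 120 N, or if a joint passes its speed limit or range.

## Working session

There is one attempt and no reset: what is moved stays moved. The work goes in short steps, Python scripts to look and compute and a tool call to move; the robot and the scene stay as the last step left them, time stands still between calls to the robot, and variables do not carry over. Pictures are saved under pics/ and viewed, at most 14 in all, crops included, and the job is handed in when it is done.

Besides the shell and the picture viewer there is one more tool, called after "Request:" by a JSON object that holds its "method" and its "body". move_arm: Moves the arm, as the interface text tells. Its arguments: {"type":"object","properties":{"moves":{"type":"array"},"jaw":{"type":"number"},"squeeze":{"type":"number"}},"required":["moves"]}

```bash
mkdir -p pics; cat > h.py <<'E'
import numpy as np, cv2
from cell import manip, viewer
from scipy.spatial.transform import Rotation as Rn
def rot(o):
    o=np.array(o,float)
    return o if o.shape==(3,3) else (Rn.from_euler('xyz',o).as_matrix() if o.size==3 else Rn.from_quat(o).as_matrix())
def cam(n):
    c=viewer.camera(n); c['K']=np.array([[c['fx'],0,c['cx']],[0,c['fy'],c['cy']],[0,0,1.]]); c['R']=rot(c['orientation']); c['o']=np.array(c['origin'],float); c['D']=np.array(c['D'],float); return c
def ray(c,uv,z):
    p=cv2.undistortPoints(np.array(uv,float).reshape(-1,1,2),c['K'],c['D']).reshape(-1,2)
    d=np.c_[p,np.ones(len(p))]@c['R'].T
    return c['o']+d*((z-c['o'][2])/d[:,2])[:,None]
def proj(c,P):
    P=np.array(P,float).reshape(-1,3); R=c['R'].T
    return cv2.projectPoints(P,cv2.Rodrigues(R)[0],-R@c['o'],c['K'],c['D'])[0].reshape(-1,2)
def cloud(c):
    h,w=c['z_map'].shape; u,v=np.meshgrid(np.arange(w),np.arange(h))
    p=cv2.undistortPoints(np.c_[u.ravel(),v.ravel()].astype(float).reshape(-1,1,2),c['K'],c['D']).reshape(-1,2)
    return ((np.c_[p,np.ones(len(p))]*c['z_map'].reshape(-1,1))@c['R'].T+c['o']).reshape(h,w,3)
E
python3 - <<'E'
from h import *
a=cam('top');b=cam('scene')
for n,c in(('top',a),('scene',b)):
    cv2.imwrite(f'pics/{n}0.png',cv2.resize(c['frame'],None,fx=1.42,fy=1.42,interpolation=3)); print(n,c['o'],c['orientation'],c['fx'])
    np.save(n+'0.npy',{k:c[k] for k in c},allow_pickle=True)
print(manip.read_state())
E
```

```text
top [ 157.29202026  -17.74731759 1747.98592398] [-2.91675439e+00  2.79526247e-04 -1.56051341e+00] 529.6113381655064
scene [1384.63493265  145.98526632  986.13931776] [-2.3099383  -0.0056835   1.72896572] 434.70417443361004
{'clock': 0.1, 'joints': array([ 1.07236074e+00,  3.00434485e-01,  1.52151814e+00,  3.64676630e-05,
        1.32071024e+00, -6.65813797e-02]), 'qd': array([-0.00115259, -0.00152936, -0.00192865,  0.00272124, -0.00041354,
       -0.00129741]), 'effort': array([ 6.10006646e-04, -5.32640147e+01, -3.53281975e+01,  7.09775789e-02,
        2.34594400e-02, -7.25219735e-06]), 'eef_pos': array([230.07603963, 499.30252485, 204.93304087]), 'eef_rot': array([-3.14052716e+00, -1.06449108e-04,  2.70972934e+00]), 'wrist_force': array([-0.42151472, -0.28614541, -0.28394008]), 'moment': array([-0.02902265, -0.05101911, -0.00372185]), 'finger_force': 0.0, 'finger_gap': 94.0163632869809}
```

View pics/top0.png

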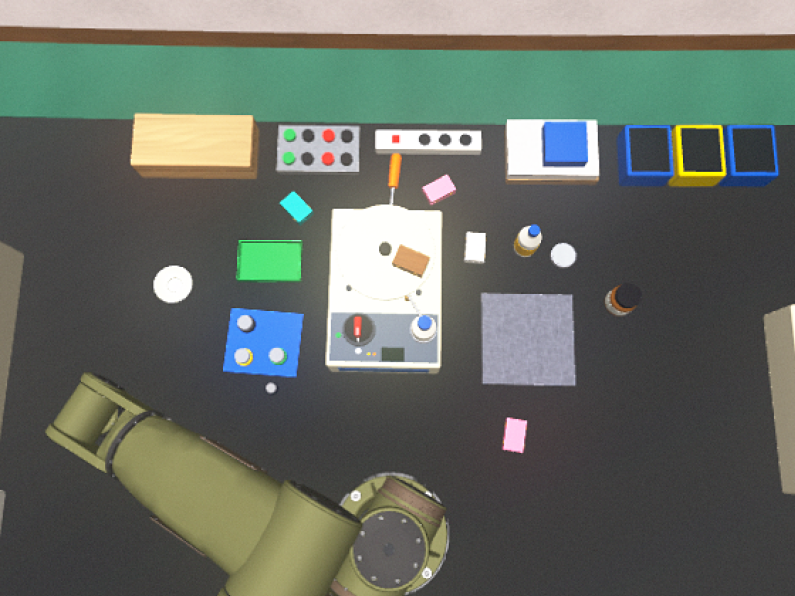

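View pics/scene0.png

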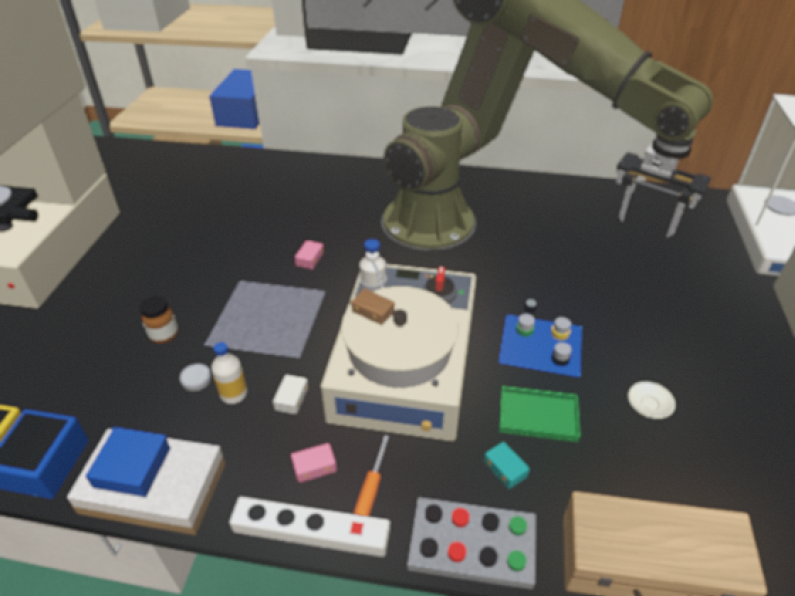

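The top view shows the polisher at (385,290) and the lid grip at (385,249). The mat is at (263,342) with three specimens at (245,323), (243,356) and (277,355). The tray is at (269,261), the grey pad at (528,338), the knob at (357,325) and the pump cap at (424,323).

Case look-alikes are pink (439,189), pink (514,435), teal (296,207) and white (475,247). The brown one on the lid at (411,261) is the one meant, because it is wooden, has brass clasps and lies on the lid. I'll confirm it in a crop.

```bash
cat > meas.py <<'E'
from h import *
def rect(P):
    r=cv2.minAreaRect(np.ascontiguousarray(P[:,:2],dtype=np.float32)); return np.round(r[0],1),np.round(r[1],1),round(r[2],1)
def big(m):
    n,l,s,ce=cv2.connectedComponentsWithStats(m.astype(np.uint8)); 
    return [(l==i) for i in np.argsort(-s[1:,4])+1 if s[i,4]>12]
def inplane(c,m,z):
    ct=max(cv2.findContours(m.astype(np.uint8),0,1)[0],key=cv2.contourArea); return ray(c,ct.reshape(-1,2),z)
E
python3 - <<'E'
from meas import *
for n in('top','scene'):
    c=np.load(n+'0.npy',allow_pickle=True).item(); f=c['frame']; hsv=cv2.cvtColor(f,40); H,S,V=cv2.split(hsv); X=cloud(c); x,y,z=X[...,0],X[...,1],X[...,2]
    print(n,'bench z',np.median(z[(abs(x-300)<60)&(abs(y)<250)]))
    box=(x>200)&(x<800)&(abs(y)<450)
    for nm,m,zz in(('tray',(H>50)&(H<70)&(S>150)&box&(z<40)&(y>0),18),('mat',(H>100)&(H<125)&(S>150)&box&(z<12)&(y>100),3),('wood',(S>90)&(H<20)&(z>195)&(z<225)&box&(V>40),213),
       ('grip',(V<70)&(z>195)&(z<225)&box&(x>450),214),('knobred',((H<8)|(H>172))&(S>150)&(z>150)&(z<200)&box,181),('cap',(H>100)&(H<125)&(S>150)&(z>200)&box,239),
       ('pad',(S<70)&(V>60)&(V<190)&box&(z<12)&(z>-5)&(y<-100)&(x<600),3)):
        if nm=='pad': m=cv2.morphologyEx(m.astype(np.uint8),2,np.ones((5,5)))
        b=big(m)
        if b: print(nm,b[0].sum(),rect(inplane(c,b[0],zz)),'zmed',round(float(np.median(z[b[0]])),1))
    m=(z>180)&(z<191)&box&(S<90); b=big(m)[0]
    ct=max(cv2.findContours(b.astype(np.uint8),0,1)[0],key=cv2.contourArea); P=ray(c,ct.reshape(-1,2),185); print('lid',cv2.minEnclosingCircle(P[:,:2].astype(np.float32)),cv2.fitEllipse(P[:,:2].astype(np.float32)),np.median(z[b]))
    m=(z>27)&(z<45)&(y>80)&(y<400)&(x>250)&(x<480)
    for b in big(m): print('spec',b.sum(),rect(inplane(c,b,36)),'z',np.median(z[b]),hsv[b].mean(0).astype(int))
c=np.load('top0.npy',allow_pickle=True).item()['frame']
s=np.load('scene0.npy',allow_pickle=True).item()['frame']
a=cv2.resize(c[140:270,225:320],None,fx=4,fy=4,interpolation=2); b=cv2.resize(s[180:310,230:340],None,fx=4,fy=4,interpolation=2)
cv2.imwrite('pics/crop1.png',np.hstack([a,b])[:,:800])
E
```

```text
top bench z -0.14903071700041437
tray 1166 (array([617.8, 298. ]), array([ 97.6, 149.2]), 0.6) zmed 4.3
mat 1896 (array([423.6, 304.7]), array([171.3, 151.3]), 85.9) zmed 2.7
wood 332 (array([568.1, -35.5]), array([68.6, 47.5]), 66.6) zmed 212.7
knobred 34 (array([433.5,  74.8]), array([36.6,  9. ]), 1.3) zmed 180.3
cap 32 (array([429.4, -66.4]), array([18.8, 22.6]), 59.7) zmed 238.0
pad 1240 (array([ 368.3, -295.3]), array([230.3, 137.5]), 67.3) zmed 2.5
lid ((588.87255859375, 14.386491775512695), 113.88751983642578) ((595.0841674804688, 17.486364364624023), (208.56541442871094, 211.4725799560547), 108.5295639038086) 185.21046958163026
spec 86 (array([387.6, 345.5]), array([32.9, 31.2]), 47.3) z 37.42771639467776 [109  21 229]
spec 86 (array([389.9, 264.9]), array([35.1, 29.3]), 46.5) z 38.022269358542985 [112  21 226]
spec 84 (array([464.9, 343.7]), array([29.9, 32.7]), 0.5) z 38.606734551935574 [116  17 228]
scene bench z 2.2272943547244495
mat 1437 (array([420.6, 304.7]), array([170.6, 156. ]), 85.6) zmed 4.6
wood 412 (array([579.9, -35.8]), array([82. , 56.3]), 63.3) zmed 213.8
knobred 56 (array([453.2,  75.9]), array([48. , 14.2]), 6.3) zmed 176.5
cap 65 (array([435.6, -64.4]), array([32.5, 25.4]), 10.8) zmed 239.3
pad 4659 (array([ 431.2, -284.7]), array([285.7, 335.6]), 89.5) zmed 3.2
lid ((587.8710327148438, 13.010902404785156), 117.00384521484375) ((598.3672485351562, 21.332828521728516), (202.54002380371094, 214.18775939941406), 74.37798309326172) 186.71415408117514
spec 103 (array([463.4, 342. ]), array([32.5, 43. ]), 87.8) z 39.10250991481064 [109  17 165]
spec 95 (array([389.3, 265.3]), array([45.9, 31.2]), 0.3) z 38.87382937744542 [110  13 162]
spec 95 (array([387. , 344.2]), array([33.9, 42.2]), 87.8) z 39.30137106641109 [103  16 163]
```

View pics/crop1.png

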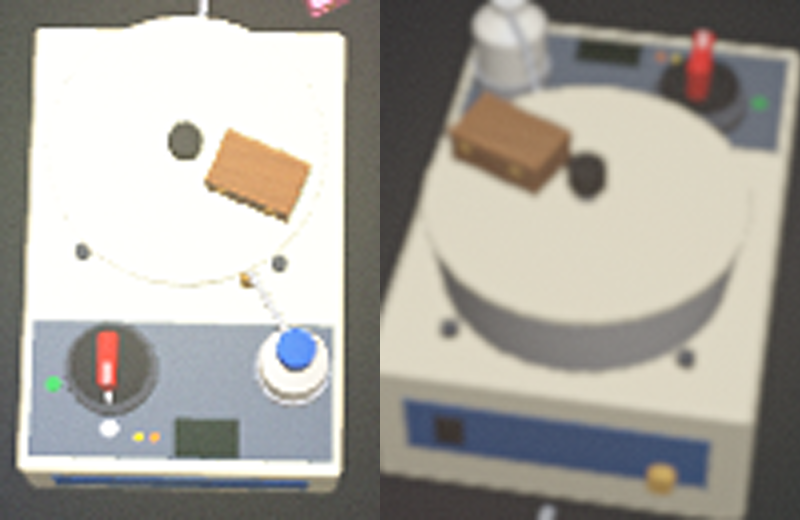

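The crop confirms it: the wooden case with brass clasps lies on the lid beside the grip. The crop's left half shows the grip at (184,140), the white mark at (110,428) towards the robot and the green mark at (55,384) to the left.

```bash
cat >> h.py <<'E'
def go(*T):
    s=manip.read_state(); p=np.array(s['eef_pos']); y=s['eef_rot'][2]; R=rot(s['eef_rot'])
    for t in T:
        d=R.T@(np.array(t[:3])-p)/1000; a=(y-t[3]+np.pi)%(2*np.pi)-np.pi
        print('->',t,'shift',np.round(d,4),'turn',round(a,3))
    print('now',np.round(p,1),np.round(s['eef_rot'],3),'j',np.round(s['joints'],2),'F',np.round(s['wrist_force'],1),'gap',round(s['finger_gap'],1),round(s['finger_force'],1),'t',s['clock'])
E
python3 - <<'E'
from meas import *
c=np.load('top0.npy',allow_pickle=True).item();s=np.load('scene0.npy',allow_pickle=True).item()
k=1.42
for n,uv,z in(('pad',[(481,294),(573,294),(575,384),(483,385)],3),('grip',[(384.8,249)],214),('pol',[(331,209),(441,210),(441,362),(329,362)],125)):
    P=ray(c,np.array(uv)/k,z)[:,:2]; print(n,P.round(1).tolist(),P.mean(0).round(1))
print('grip s',ray(s,[(230+206/4,180+168/4)],214))
w=cam('wrist'); st=manip.read_state(); R=rot(st['eef_rot']); print('wrist off',R.T@(w['o']-st['eef_pos']),'\n',(R.T@w['R']).round(3),w['fx'])
go((560,-37,310,1.16))
E
```

```text
pad [[542.9, -207.1], [545.2, -424.4], [333.0, -419.9], [328.0, -208.5]] [ 437.3 -315. ]
grip [[591.8, 18.0]] [591.8  18. ]
pol [[709.7, 143.3], [709.9, -105.9], [364.5, -105.2], [362.0, 137.0]] [536.5  17.3]
grip s [[598.16859148  19.19645848 214.        ]]
wrist off [  85.31559994    0.30417204 -180.77030895] 
 [[ 0.001 -0.958 -0.288]
 [ 1.     0.001  0.001]
 [-0.001 -0.288  0.958]] 361.4327976392714
-> (560, -37, 310, 1.16) shift [-0.5241 -0.3492 -0.1047] turn 1.55
now [230.1 499.3 205. ] [-3.141 -0.     2.71 ] j [ 1.07  0.3   1.52  0.    1.32 -0.07] F [ 0.1  0.6 -0.5] gap 93.9 0.0 t 0.15
```

Request:
{"method": "move_arm", "body": {"moves": [[0, 0, -0.05, 0], [-0.04, -0.03, -0.1, 0.1], [-0.08, -0.06, -0.12, 0.25], [-0.12, -0.09, -0.12, 0.4], [-0.17, -0.12, -0.12, 0.55], [-0.22, -0.15, -0.12, 0.7], [-0.26, -0.175, -0.12, 0.85], [-0.3, -0.205, -0.12, 1.0], [-0.34, -0.23, -0.12, 1.15], [-0.38, -0.255, -0.12, 1.3], [-0.42, -0.28, -0.12, 1.45], [-0.46, -0.31, -0.12, 1.55]]}}

```text
clock: 1.35
eef_pos: [505.8, 46.2, 325.3]
eef_rot: [-3.142, 0.0, 1.154]
wrist_force: [0.1, -0.4, 0.8]
finger_gap: 94.2
finger_force: 0.0
```

```bash
python3 - <<'E'
from h import *
go((560,-37,310,1.16))
E
```

```text
-> (560, -37, 310, 1.16) shift [-0.0541  0.0832  0.0153] turn -0.006
now [505.8  46.2 325.3] [-3.142  0.     1.154] j [0.02 0.14 1.44 0.   1.56 0.44] F [ 0.1 -0.4  0.8] gap 94.2 0.0 t 1.35
```

Request:
{"method": "move_arm", "body": {"moves": [[-0.025, 0.04, 0.007, 0], [-0.054, 0.083, 0.015, 0], [-0.054, 0.083, 0.015, 0], [-0.054, 0.083, 0.015, 0]]}}

```text
clock: 1.75
eef_pos: [559.6, -35.2, 309.5]
eef_rot: [-3.14, 0.0, 1.158]
wrist_force: [-0.2, 1.3, -0.1]
finger_gap: 94.1
finger_force: 0.0
```

```bash
python3 - <<'E'
from meas import *
c=cam('wrist'); f=c['frame']; hsv=cv2.cvtColor(f,40); H,S,V=cv2.split(hsv); X=cloud(c); x,y,z=X[...,0],X[...,1],X[...,2]
cv2.imwrite('pics/w1.png',f)
m=(z>203)&(z<222)&(abs(x-580)<110)&(abs(y)<110)
for b in big(m&(S>80)&(H<25)&(V>40))[:2]: print('wood',b.sum(),rect(inplane(c,b,213)),rect(X[b]))
for b in big(m&(V<80))[:2]: print('grip',b.sum(),rect(inplane(c,b,214)))
go((560,-37,310,1.16))
E
```

```text
wood 4790 (array([568.8, -35.3]), array([71.8, 45.7]), 66.8) (array([568.8, -35.8]), array([70.5, 46.6]), 66.8)
grip 777 (array([593.1,  18.9]), array([23.6, 24.3]), 46.6)
-> (560, -37, 310, 1.16) shift [-0.0023  0.0017  0.0003] turn -0.001
now [559.4 -34.2 310.3] [-3.141  0.     1.159] j [-0.13  0.27  1.32  0.    1.55  0.28] F [-0.8 -0.5 -0.1] gap 94.0 0.0 t 1.8
```

View pics/w1.png

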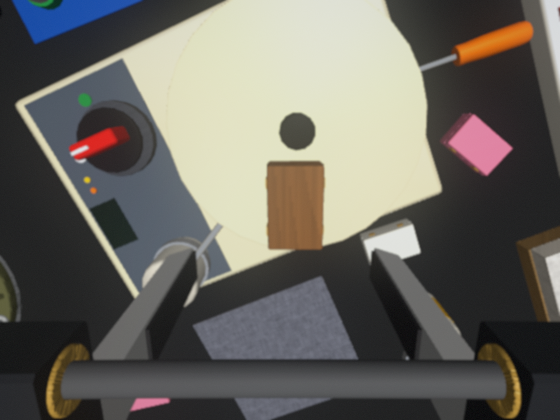

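The wrist view shows the wooden case at (295,205), the grip at (297,131), and the pump with its pipe at (185,265), left of the finger and clear of it. I'll go down onto the case.

```bash
python3 - <<'E'
from h import *
go((569,-35.5,190.5,1.166))
E
```

```text
-> (569, -35.5, 190.5, 1.166) shift [0.0027 0.0094 0.1198] turn -0.007
now [559.4 -34.2 310.3] [-3.141  0.     1.159] j [-0.13  0.27  1.32  0.    1.55  0.28] F [-0.8 -0.5 -0.1] gap 94.0 0.0 t 1.8
```

Request:
{"method": "move_arm", "body": {"moves": [[0.003, 0.009, 0.04, -0.007], [0.003, 0.009, 0.08, -0.007], [0.003, 0.009, 0.105, -0.007], [0.003, 0.009, 0.118, -0.007], [0.003, 0.009, 0.119, -0.007], [0.003, 0.009, 0.119, -0.007]], "jaw": 0.075, "squeeze": 25}}

```text
clock: 2.4
eef_pos: [569.5, -34.8, 193.0]
eef_rot: [3.14, -0.001, 1.168]
wrist_force: [-0.4, -0.9, 0.2]
finger_gap: 74.9
finger_force: 0.0
```

Request:
{"method": "move_arm", "body": {"moves": [[0, 0, 0, 0], [0, 0, 0, 0], [0, 0, 0, 0], [0, 0, 0, 0], [0, 0, 0, 0], [0, 0, 0, 0]], "jaw": 0.03}}

```text
clock: 3.0
eef_pos: [569.2, -35.4, 191.7]
eef_rot: [3.141, -0.0, 1.167]
wrist_force: [0.0, 0.0, 2.6]
finger_gap: 44.8
finger_force: 25.0
```

```bash
python3 - <<'E'
from h import *
go((569,-35.5,310,1.166),(617.8,298,300,0),(617.8,298,11,0))
E
```

```text
-> (569, -35.5, 310, 1.166) shift [-0.0002 -0.     -0.1183] turn 0.001
-> (617.8, 298, 300, 0) shift [ 0.3257 -0.0863 -0.1083] turn 1.167
-> (617.8, 298, 11, 0) shift [ 0.3256 -0.0864  0.1807] turn 1.167
now [569.2 -35.4 191.7] [ 3.141 -0.     1.167] j [-0.13  0.36  1.48 -0.    1.31  0.28] F [0.  0.  2.6] gap 44.8 25.0 t 3.0
```

Request:
{"method": "move_arm", "body": {"moves": [[0, 0, -0.04, 0], [0, 0, -0.08, 0], [0.03, -0.01, -0.1, 0.1], [0.07, -0.02, -0.1, 0.25], [0.11, -0.03, -0.1, 0.4], [0.15, -0.04, -0.1, 0.55], [0.19, -0.05, -0.1, 0.7], [0.23, -0.06, -0.1, 0.85], [0.27, -0.07, -0.1, 1.0], [0.3, -0.08, -0.1, 1.1], [0.325, -0.086, -0.08, 1.167], [0.325, -0.086, -0.06, 1.167]]}}

```text
clock: 4.2
eef_pos: [617.3, 300.4, 249.9]
eef_rot: [-3.141, 0.001, 0.0]
wrist_force: [0.1, -0.1, -2.2]
finger_gap: 44.7
finger_force: 25.0
```

```bash
python3 - <<'E'
from meas import *
go((617.8,298,11.5,0))
c=cam('wrist'); f=c['frame']; H,S,V=cv2.split(cv2.cvtColor(f,40)); X=cloud(c)
cv2.imwrite('pics/w2.png',f)
for b in big((H>50)&(H<75)&(S>120)&(X[...,2]<30))[:2]: print('tray',b.sum(),rect(inplane(c,b,18)),rect(X[b]))
E
```

```text
-> (617.8, 298, 11.5, 0) shift [0.0006 0.0025 0.2384] turn 0.0
now [617.3 300.4 249.9] [-3.141e+00  1.000e-03  0.000e+00] j [0.4  0.6  0.99 0.   1.55 1.97] F [ 0.1 -0.1 -2.2] gap 44.7 25.0 t 4.2
tray 9891 (array([616.4, 298.5]), array([102.5, 152.6]), 0.1) (array([613. , 298.3]), array([159.1, 107.2]), 90.0)
```

View pics/w2.png

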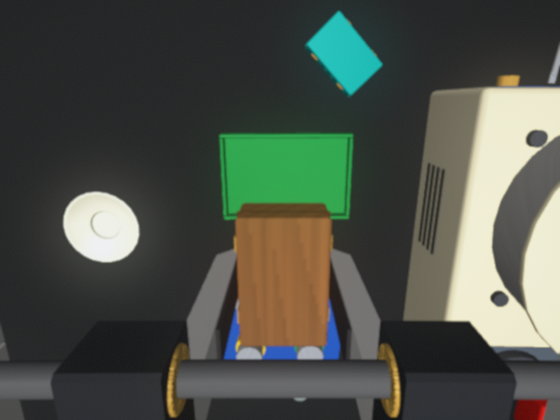

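The wrist view shows the case held square at (282,275), with the tray's outline at (286,177) ahead of it. I'll lower the case in.

Request:
{"method": "move_arm", "body": {"moves": [[-0.001, 0.002, 0.05, 0], [-0.001, 0.002, 0.1, 0], [-0.001, 0.002, 0.15, 0], [-0.001, 0.002, 0.19, 0], [-0.001, 0.002, 0.215, 0], [-0.001, 0.002, 0.23, 0], [-0.001, 0.002, 0.236, 0], [-0.001, 0.002, 0.239, 0], [-0.001, 0.002, 0.239, 0], [-0.001, 0.002, 0.239, 0]]}}

```text
clock: 5.25
eef_pos: [617.3, 295.6, 13.8]
eef_rot: [-3.141, -0.002, -0.0]
wrist_force: [-0.2, -0.4, -1.3]
finger_gap: 44.7
finger_force: 25.0
```

Request:
{"method": "move_arm", "body": {"moves": [[0, 0, 0, 0], [0, 0, 0, 0], [0, 0, 0, 0], [0, 0, -0.02, 0], [0, 0, -0.06, 0], [0, 0, -0.11, 0], [0, 0, -0.16, 0], [0, 0, -0.21, 0], [0, 0, -0.25, 0], [0, 0, -0.25, 0]], "jaw": 0.066}}

```text
clock: 6.25
eef_pos: [617.9, 295.9, 269.7]
eef_rot: [-3.138, -0.01, -0.0]
wrist_force: [0.6, 0.2, 0.6]
finger_gap: 66.0
finger_force: 0.0
```

```bash
python3 - <<'E'
from meas import *
t=cam('top'); f=t['frame']; H,S,V=cv2.split(cv2.cvtColor(f,40)); X=cloud(t); x,y,z=X[...,0],X[...,1],X[...,2]
m=(z>24)&(z<40)&(abs(x-617)<60)&(abs(y-298)<80)
for b in big(m)[:2]: print('case',b.sum(),rect(inplane(t,b,32)))
m=(z>204)&(z<225)&(abs(x-595)<80)&(abs(y-18)<80)
for b in big(m)[:2]: print('grip',b.sum(),rect(inplane(t,b,214)))
go((595,19,300,0.6),(535,19,300,0))
E
```

```text
grip 71 (array([594.5,  18. ]), array([28.1, 24.1]), 0.7)
-> (595, 19, 300, 0.6) shift [-0.0221  0.2766 -0.035 ] turn -0.6
-> (535, 19, 300, 0) shift [-0.0821  0.2766 -0.0353] turn -0.0
now [617.3 295.6 265.7] [-3.139 -0.005 -0.   ] j [0.39 0.59 0.98 0.   1.57 1.96] F [ 0.4  1.3 -1.1] gap 65.8 0.0 t 6.3
```

Request:
{"method": "move_arm", "body": {"moves": [[-0.01, 0.04, -0.035, -0.1], [-0.02, 0.08, -0.035, -0.25], [-0.03, 0.12, -0.035, -0.4], [-0.04, 0.16, -0.035, -0.55], [-0.05, 0.2, -0.035, -0.7], [-0.06, 0.24, -0.035, -0.85], [-0.062, 0.277, -0.035, -1.0], [-0.062, 0.277, -0.035, -1.15], [-0.062, 0.277, -0.035, -1.2], [-0.062, 0.277, -0.035, -1.2]], "jaw": 0.06}}

```text
clock: 7.3
eef_pos: [554.3, 18.1, 296.1]
eef_rot: [-3.14, 0.001, 1.2]
wrist_force: [-0.3, 0.2, -0.0]
finger_gap: 59.9
finger_force: 0.0
```

```bash
python3 - <<'E'
from meas import *
t=cam('top'); f=t['frame']; X=cloud(t); x,y,z=X[...,0],X[...,1],X[...,2]
m=(z>24)&(z<40)&(abs(x-617)<60)&(abs(y-298)<80)
for b in big(m)[:2]: print('case',b.sum(),rect(inplane(t,b,32)))
t=cam('wrist'); f=t['frame']; X=cloud(t); x,y,z=X[...,0],X[...,1],X[...,2];V=f.max(2)
m=(z>204)&(z<225)&(abs(x-595)<60)&(abs(y-18)<60)
for b in big(m)[:2]: print('grip',b.sum(),rect(inplane(t,b,214)),rect(X[b]))
go((595,18.5,188.5,1.2))
E
```

```text
case 265 (array([615.7, 293.6]), array([72.7, 46.9]), 0.7)
grip 1128 (array([593.5,  20.2]), array([29.7, 27. ]), 71.8) (array([593.3,  19.3]), array([28.1, 26.6]), 71.2)
-> (595, 18.5, 188.5, 1.2) shift [0.0148 0.0379 0.108 ] turn -0.002
now [554.5  18.5 296.5] [-3.14   0.     1.198] j [-0.03  0.26  1.36 -0.    1.52  0.34] F [ 0.4 -0.8 -0.2] gap 59.9 0.0 t 7.4
```

Request:
{"method": "move_arm", "body": {"moves": [[0.015, 0.037, 0.02, 0], [0.015, 0.037, 0.06, 0], [0.015, 0.037, 0.09, 0], [0.015, 0.037, 0.104, 0], [0.015, 0.037, 0.107, 0], [0.015, 0.037, 0.107, 0], [0.015, 0.037, 0.107, 0]]}}

```text
clock: 8.1
eef_pos: [595.2, 19.0, 192.2]
eef_rot: [3.139, -0.001, 1.2]
wrist_force: [-0.3, -0.8, -0.1]
finger_gap: 60.0
finger_force: 0.0
```

Request:
{"method": "move_arm", "body": {"moves": [[0, 0, 0, 0], [0, 0, 0, 0], [0, 0, 0, 0], [0, 0, 0, 0], [0, 0, 0, 0]], "jaw": 0.01, "squeeze": 40}}

```text
clock: 8.6
eef_pos: [594.6, 18.9, 190.5]
eef_rot: [3.141, -0.0, 1.2]
wrist_force: [-1.6, 0.0, 1.2]
finger_gap: 27.3
finger_force: 40.0
```

```bash
python3 - <<'E'
from meas import *
go((594,19,300,1.2),(437,-315,300,1.2),(437,-315,17,1.2))
E
```

```text
-> (594, 19, 300, 1.2) shift [-1.000e-04 -6.000e-04 -1.095e-01] turn -0.0
-> (437, -315, 300, 1.2) shift [-0.3683 -0.0258 -0.1095] turn -0.0
-> (437, -315, 17, 1.2) shift [-0.3683 -0.0258  0.1735] turn -0.0
now [594.6  18.9 190.5] [ 3.141 -0.     1.2  ] j [-0.03  0.41  1.41  0.    1.32  0.34] F [-1.6  0.   1.2] gap 27.3 40.0 t 8.6
```

Request:
{"method": "move_arm", "body": {"moves": [[0, 0, -0.03, 0], [0, 0, -0.07, 0], [0, 0, -0.105, 0], [-0.04, -0.003, -0.11, 0], [-0.08, -0.006, -0.11, 0], [-0.13, -0.009, -0.11, 0], [-0.18, -0.013, -0.11, 0], [-0.23, -0.016, -0.11, 0], [-0.28, -0.02, -0.11, 0], [-0.32, -0.022, -0.1, 0], [-0.355, -0.025, -0.08, 0], [-0.368, -0.026, -0.05, 0]]}}

```text
clock: 9.8
eef_pos: [435.7, -317.4, 240.6]
eef_rot: [3.14, 0.001, 1.197]
wrist_force: [-0.2, -0.9, -2.5]
finger_gap: 27.2
finger_force: 40.0
```

```bash
python3 - <<'E'
from meas import *
go((437,-315,19.5,1.2))
t=cam('top'); cv2.imwrite('pics/t1.png',cv2.resize(t['frame'][170:330,280:450],None,fx=3,fy=3))
E
```

```text
-> (437, -315, 19.5, 1.2) shift [ 2.900e-03 -1.000e-04  2.211e-01] turn -0.003
now [ 435.7 -317.4  240.6] [3.140e+00 1.000e-03 1.197e+00] j [-0.7   0.25  1.5  -0.    1.39 -0.32] F [-0.2 -0.9 -2.5] gap 27.2 40.0 t 9.8
```

View pics/t1.png

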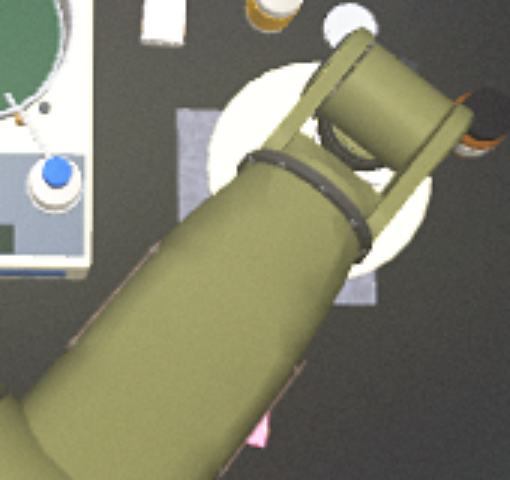

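The crop shows the lid (centre about (320,170)) held above the pad, whose corners are at (180,110) and (375,303). The pipe and bowl are clear. I'll lower the lid.

Request:
{"method": "move_arm", "body": {"moves": [[0.002, 0, 0.05, 0], [0.002, 0, 0.1, 0], [0.002, 0, 0.14, 0], [0.002, 0, 0.175, 0], [0.002, 0, 0.2, 0], [0.002, 0, 0.212, 0], [0.002, 0, 0.218, 0], [0.002, 0, 0.22, 0], [0.002, 0, 0.221, 0], [0.002, 0, 0.221, 0], [0.002, 0, 0.221, 0]]}}

```text
clock: 10.95
eef_pos: [438.0, -313.0, 20.2]
eef_rot: [3.14, 0.0, 1.2]
wrist_force: [-0.1, -0.8, -2.3]
finger_gap: 27.4
finger_force: 40.0
```

Request:
{"method": "move_arm", "body": {"moves": [[0, 0, 0, 0], [0, 0, 0, 0], [0, 0, 0, 0], [0, 0, -0.03, 0], [0, 0, -0.08, 0], [0, 0, -0.13, 0], [0, 0, -0.18, 0], [0, 0, -0.23, 0], [0, 0, -0.28, 0], [0, 0, -0.28, 0]], "jaw": 0.06}}

```text
clock: 11.95
eef_pos: [438.8, -313.7, 306.5]
eef_rot: [3.131, 0.003, 1.2]
wrist_force: [-0.0, 0.5, -0.8]
finger_gap: 59.7
finger_force: 0.0
```

```bash
cat > specs.py <<'E'
from meas import *
def specs(cn):
    c=cam(cn); f=c['frame']; hsv=cv2.cvtColor(f,40); X=cloud(c); x,y,z=X[...,0],X[...,1],X[...,2]
    m=(z>31)&(z<44)&(y>150)&(y<430)&(x>300)&(x<560)
    for b in big(m):
        P=inplane(c,b,36)[:,:2].astype(np.float32); print(cn,'spec',b.sum(),np.round(cv2.minEnclosingCircle(P),1) if 0 else [round(float(v),1) for v in (*cv2.minEnclosingCircle(P)[0],cv2.minEnclosingCircle(P)[1])],rect(P)[:2],rect(X[b])[:2],round(float(np.median(z[b])),1))
    return c
E
python3 - <<'E'
from specs import *
specs('top')
go((300,300,300,1.57),(350,305,300,0.0))
E
```

```text
top spec 80 [388.2, 345.8, 17.2] (array([388.2, 346.7]), array([32.6, 31.3])) (array([387.7, 345.5]), array([30.4, 31.6])) 38.2
top spec 77 [464.2, 344.1, 17.0] (array([464.9, 345.1]), array([28.6, 32. ])) (array([464.9, 345.1]), array([31. , 31.8])) 38.7
top spec 72 [389.9, 264.9, 17.6] (array([389.9, 264.9]), array([29.3, 32.6])) (array([389.6, 265. ]), array([30.3, 31.9])) 37.6
-> (300, 300, 300, 1.57) shift [ 5.214e-01 -3.512e-01 -4.000e-04] turn -0.37
-> (350, 305, 300, 0.0) shift [ 5.442e-01 -3.064e-01 -2.000e-04] turn 1.2
now [ 438.3 -313.2  302.6] [3.136e+00 2.000e-03 1.200e+00] j [-0.69  0.22  1.4   0.    1.52 -0.32] F [ 0.2  0.8 -1.2] gap 59.8 0.0 t 12.0
```

Request:
{"method": "move_arm", "body": {"moves": [[0.04, -0.02, 0, -0.1], [0.08, -0.04, 0, -0.2], [0.12, -0.06, 0, -0.3], [0.16, -0.08, 0, -0.4], [0.2, -0.1, 0, -0.5], [0.245, -0.12, 0, -0.6], [0.29, -0.14, 0, -0.7], [0.33, -0.16, 0, -0.8], [0.37, -0.18, 0, -0.9], [0.41, -0.2, 0, -1.0], [0.455, -0.22, 0, -1.1], [0.5, -0.245, 0, -1.16]]}}

```text
clock: 13.2
eef_pos: [390.1, 242.4, 298.2]
eef_rot: [-3.14, -0.0, 2.363]
wrist_force: [1.4, -0.4, 0.3]
finger_gap: 60.2
finger_force: 0.0
```

Request:
{"method": "move_arm", "body": {"moves": [[0.04, 0.03, 0, 0], [0.07, 0.06, 0.02, 0], [0.085, 0.071, 0.04, 0], [0.085, 0.071, 0.04, 0], [0.085, 0.071, 0.04, 0]]}}

```text
clock: 13.7
eef_pos: [380.3, 350.4, 258.8]
eef_rot: [-3.14, -0.0, 2.36]
wrist_force: [-0.0, -0.5, -0.0]
finger_gap: 59.8
finger_force: 0.0
```

```bash
python3 - <<'E'
from specs import *
c=specs('wrist'); cv2.imwrite('pics/w3.png',c['frame'])
go((464.5,344.5,120,2.36))
E
```

```text
wrist spec 725 [384.7, 346.2, 18.1] (array([384.6, 345.9]), array([32.1, 35. ])) (array([384.4, 346.2]), array([32. , 34.2])) 40.4
wrist spec 655 [462.5, 344.9, 18.3] (array([461.8, 344.6]), array([33.3, 35.5])) (array([461.5, 344.8]), array([32.9, 33. ])) 40.5
wrist spec 653 [387.1, 267.3, 18.3] (array([387.5, 267.7]), array([33.5, 35.4])) (array([387.6, 268. ]), array([32.8, 32.9])) 40.3
-> (464.5, 344.5, 120, 2.36) shift [-0.0634  0.0551  0.1397] turn -0.001
now [380.7 350.1 259.7] [-3.141  0.     2.359] j [ 0.67  0.19  1.53 -0.    1.42 -0.12] F [ 0.   0.3 -0. ] gap 59.8 0.0 t 13.75
```

View pics/w3.png

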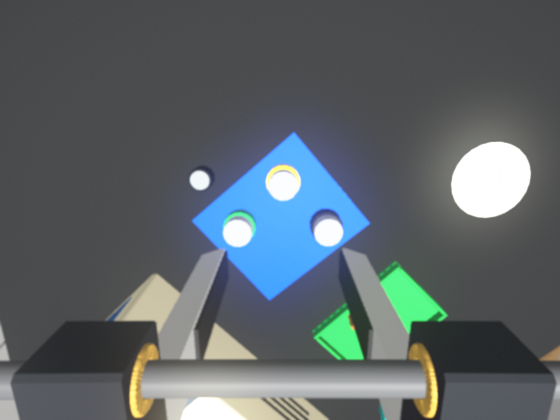

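The wrist view shows yellow at (283,184), green at (238,230) and black at (328,230) on the mat, with the loupe at (200,180). There are three specimens in all. I'll pick black first.

Request:
{"method": "move_arm", "body": {"moves": [[-0.03, 0.03, 0.03, 0], [-0.06, 0.052, 0.07, 0], [-0.063, 0.054, 0.12, 0], [-0.063, 0.054, 0.16, 0], [-0.063, 0.054, 0.2, 0], [-0.063, 0.054, 0.225, 0], [-0.063, 0.054, 0.236, 0], [-0.063, 0.054, 0.239, 0], [-0.063, 0.054, 0.239, 0], [-0.063, 0.054, 0.239, 0]]}}

```text
clock: 14.75
eef_pos: [464.1, 345.1, 22.2]
eef_rot: [3.139, 0.001, 2.36]
wrist_force: [0.1, 0.5, 0.0]
finger_gap: 60.0
finger_force: 0.0
```

Request:
{"method": "move_arm", "body": {"moves": [[0, 0, 0, 0], [0, 0, 0, 0], [0, 0, 0, 0], [0, 0, 0, 0], [0, 0, 0, 0]], "jaw": 0.02, "squeeze": 30}}

```text
clock: 15.25
eef_pos: [463.2, 344.8, 20.6]
eef_rot: [-3.141, -0.0, 2.36]
wrist_force: [-2.4, -1.7, 5.0]
finger_gap: 33.3
finger_force: 30.0
```

```bash
python3 - <<'E'
from specs import *
go((463,344.5,260,2.36),(560,20,260,1.57))
c=np.load('top0.npy',allow_pickle=True)
t=cam('top'); X=cloud(t); x,y,z=X[...,0],X[...,1],X[...,2]
m=(z>172)&(z<186)&(abs(x-597)<125)&(abs(y-18)<125)
P=X[m][:,:2].astype(np.float32); print('rim',len(P),cv2.minEnclosingCircle(P))
f=t['frame']; H,S,V=cv2.split(cv2.cvtColor(f,40)); m=(H>35)&(H<95)&(S>60)&(abs(z-133)<8)&(abs(x-597)<125)&(abs(y-18)<125)
b=big(m)[0]; P=inplane(t,b,133)[:,:2].astype(np.float32); print('floor',b.sum(),cv2.minEnclosingCircle(P),cv2.fitEllipse(P))
E
```

```text
-> (463, 344.5, 260, 2.36) shift [-0.     -0.0004 -0.2394] turn -0.0
-> (560, 20, 260, 1.57) shift [-0.2975 -0.1623 -0.2393] turn 0.79
now [463.2 344.8  20.6] [-3.141 -0.     2.36 ] j [ 0.58  0.57  1.6  -0.    0.97 -0.21] F [-2.4 -1.7  5. ] gap 33.3 30.0 t 15.25
rim 386 ((593.6631469726562, 10.706908226013184), 111.18942260742188)
floor 2216 ((598.2052612304688, 18.310270309448242), 88.55117797851562) ((599.0773315429688, 19.432676315307617), (171.26023864746094, 172.92181396484375), 45.8487663269043)
```

Request:
{"method": "move_arm", "body": {"moves": [[0, 0, -0.04, 0], [0, 0, -0.09, 0], [0, 0, -0.14, 0], [0, 0, -0.19, 0], [-0.03, -0.01, -0.23, 0.1], [-0.07, -0.02, -0.25, 0.2], [-0.11, -0.035, -0.25, 0.3], [-0.155, -0.05, -0.25, 0.4], [-0.2, -0.063, -0.25, 0.5], [-0.245, -0.077, -0.25, 0.6], [-0.29, -0.09, -0.25, 0.7], [-0.32, -0.1, -0.25, 0.79]]}}

```text
clock: 16.5
eef_pos: [620.8, 45.5, 269.6]
eef_rot: [-3.141, 0.0, 1.564]
wrist_force: [-0.4, 1.0, -2.4]
finger_gap: 33.4
finger_force: 30.0
```

```bash
python3 - <<'E'
from specs import *
go((639,18.5,260,1.57),(639,18.5,151.5,1.57))
t=cam('wrist'); X=cloud(t); x,y,z=X[...,0],X[...,1],X[...,2]
f=t['frame']; cv2.imwrite('pics/w4.png',f)
H,S,V=cv2.split(cv2.cvtColor(f,40)); m=(abs(z-134)<9)&(np.hypot(x-597,y-18)<125)&(S>40)
b=big(m)[0]; P=inplane(t,b,133)[:,:2].astype(np.float32); print('floor',b.sum(),P.min(0),P.max(0))
m=(z>174)&(z<184)&(np.hypot(x-597,y-18)<112)&(np.hypot(x-597,y-18)>85)
P=X[m][:,:2]; from scipy.optimize import least_squares as L
r=L(lambda q:np.hypot(P[:,0]-q[0],P[:,1]-q[1])-q[2],[597,18,100],loss='soft_l1'); print('rim',len(P),r.x)
E
```

```text
-> (639, 18.5, 260, 1.57) shift [-0.0269  0.0184  0.0096] turn -0.006
-> (639, 18.5, 151.5, 1.57) shift [-0.0269  0.0185  0.1181] turn -0.006
now [620.8  45.5 269.6] [-3.141  0.     1.564] j [ 0.01  0.43  1.2  -0.    1.51  0.02] F [-0.4  1.  -2.4] gap 33.4 30.0 t 16.5
floor 19668 [506.15567  -56.106945] [684.99585 107.34018]
rim 5466 [595.90065789  19.66613337 100.06354527]
```

View pics/w4.png

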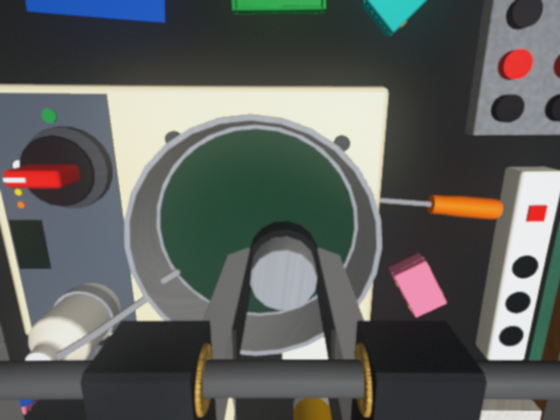

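The wrist view shows the bowl centred at about (255,230) and the black specimen held at (283,272). The pipe tip pokes over the rim at (175,274), away from my chosen spots.

Request:
{"method": "move_arm", "body": {"moves": [[-0.026, 0.016, 0, 0], [-0.026, 0.016, 0.03, 0], [-0.026, 0.016, 0.06, 0], [-0.026, 0.016, 0.085, 0], [-0.026, 0.016, 0.105, 0], [-0.026, 0.016, 0.114, 0], [-0.026, 0.016, 0.118, 0], [-0.026, 0.016, 0.118, 0], [-0.026, 0.016, 0.118, 0], [-0.026, 0.016, 0.118, 0]]}}

```text
clock: 17.55
eef_pos: [636.2, 22.4, 153.5]
eef_rot: [3.14, 0.0, 1.57]
wrist_force: [0.6, 0.5, -1.9]
finger_gap: 33.6
finger_force: 30.0
```

Request:
{"method": "move_arm", "body": {"moves": [[0, 0, 0, 0], [0, 0, 0, 0], [0, 0, 0, 0], [0, 0, -0.02, 0], [0, 0, -0.06, 0], [0, 0, -0.11, 0], [0, 0, -0.13, 0], [0, 0, -0.13, 0]], "jaw": 0.046}}

```text
clock: 18.35
eef_pos: [636.7, 22.4, 286.3]
eef_rot: [3.135, 0.0, 1.57]
wrist_force: [0.4, -0.8, -0.0]
finger_gap: 45.9
finger_force: 0.0
```

```bash
python3 - <<'E'
from specs import *
specs('top')
go((388.5,266,280,2.36),(360,300,280,2.36))
E
```

```text
top spec 80 [387.6, 345.5, 17.8] (array([387.6, 345.5]), array([32.9, 31.3])) (array([387.6, 344.5]), array([34.3, 30. ])) 37.5
top spec 72 [390.3, 265.4, 16.9] (array([389.9, 264.9]), array([29.3, 32.6])) (array([389.4, 264.7]), array([30.3, 32.5])) 38.6
-> (388.5, 266, 280, 2.36) shift [ 0.2434 -0.2479  0.0029] turn -0.79
-> (360, 300, 280, 2.36) shift [ 0.2774 -0.2765  0.0028] turn -0.79
now [636.2  22.3 283.5] [3.139 0.    1.57 ] j [-0.02  0.46  1.13 -0.    1.55 -0.02] F [ 0.4  0.4 -0.5] gap 45.7 0.0 t 18.4
```

Request:
{"method": "move_arm", "body": {"moves": [[0.02, -0.02, 0, -0.08], [0.05, -0.04, 0, -0.16], [0.085, -0.065, 0, -0.25], [0.12, -0.09, 0, -0.33], [0.155, -0.12, 0, -0.41], [0.19, -0.145, 0, -0.5], [0.225, -0.17, 0, -0.58], [0.26, -0.2, 0, -0.66], [0.295, -0.225, 0, -0.74], [0.324, -0.25, 0.03, -0.79], [0.324, -0.25, 0.06, -0.79], [0.324, -0.25, 0.07, -0.79]], "jaw": 0.06}}

```text
clock: 19.6
eef_pos: [384.3, 346.2, 208.4]
eef_rot: [-3.135, -0.001, 2.361]
wrist_force: [0.8, -1.4, 0.5]
finger_gap: 59.8
finger_force: 0.0
```

```bash
python3 - <<'E'
from specs import *
specs('wrist')
go((386.5,346,20.5,2.36))
E
```

```text
wrist spec 926 [384.4, 346.0, 18.0] (array([383.9, 346.1]), array([33.2, 35. ])) (array([383.8, 346.2]), array([33. , 33.4])) 40.4
wrist spec 762 [387.0, 267.3, 18.4] (array([387.1, 268.4]), array([34.2, 34.1])) (array([387. , 268.6]), array([32.8, 31.7])) 40.3
-> (386.5, 346, 20.5, 2.36) shift [-0.001   0.0024  0.188 ] turn 0.0
now [385.  345.7 208.5] [-3.136e+00 -1.000e-03  2.360e+00] j [ 0.66  0.23  1.6  -0.    1.32 -0.13] F [-0.1  0.6 -1.5] gap 59.9 0.0 t 19.65
```

Request:
{"method": "move_arm", "body": {"moves": [[0, 0.001, 0.04, 0], [0, 0.001, 0.08, 0], [0, 0.001, 0.12, 0], [0, 0.001, 0.155, 0], [0, 0.001, 0.175, 0], [0, 0.001, 0.183, 0], [0, 0.001, 0.186, 0], [0, 0.001, 0.186, 0], [0, 0.001, 0.186, 0], [0, 0.001, 0.186, 0]]}}

```text
clock: 20.65
eef_pos: [387.3, 347.6, 27.4]
eef_rot: [3.14, 0.0, 2.36]
wrist_force: [0.1, 0.2, 0.2]
finger_gap: 59.9
finger_force: 0.0
```

Request:
{"method": "move_arm", "body": {"moves": [[0, -0.001, 0.003, 0], [0, -0.001, 0.006, 0], [0, -0.001, 0.006, 0], [0, -0.001, 0.006, 0]]}}

```text
clock: 21.05
eef_pos: [386.1, 346.6, 20.4]
eef_rot: [-3.141, -0.0, 2.36]
wrist_force: [-0.4, 0.4, 0.1]
finger_gap: 59.8
finger_force: 0.0
```

Request:
{"method": "move_arm", "body": {"moves": [[0, 0, 0, 0], [0, 0, 0, 0], [0, 0, 0, 0], [0, 0, 0, 0], [0, 0, 0, 0]], "jaw": 0.02}}

```text
clock: 21.55
eef_pos: [386.1, 346.5, 20.4]
eef_rot: [-3.141, -0.0, 2.36]
wrist_force: [-0.7, -1.5, 1.4]
finger_gap: 33.2
finger_force: 30.0
```

```bash
python3 - <<'E'
from specs import *
go((591,65,270,1.57),(591,65,151.5,1.57))
E
```

```text
-> (591, 65, 270, 1.57) shift [-0.3438 -0.0555 -0.2496] turn 0.79
-> (591, 65, 151.5, 1.57) shift [-0.3438 -0.0554 -0.1311] turn 0.79
now [386.1 346.5  20.4] [-3.141 -0.     2.36 ] j [ 0.66  0.47  1.77 -0.    0.9  -0.13] F [-0.7 -1.5  1.4] gap 33.2 30.0 t 21.55
```

Request:
{"method": "move_arm", "body": {"moves": [[0, 0, -0.04, 0], [0, 0, -0.09, 0], [0, 0, -0.14, 0], [-0.01, 0, -0.19, 0.05], [-0.05, -0.01, -0.23, 0.15], [-0.09, -0.015, -0.25, 0.25], [-0.135, -0.022, -0.25, 0.35], [-0.18, -0.03, -0.25, 0.45], [-0.225, -0.036, -0.25, 0.55], [-0.27, -0.043, -0.25, 0.65], [-0.31, -0.05, -0.25, 0.75], [-0.344, -0.055, -0.25, 0.79]]}}

```text
clock: 22.75
eef_pos: [592.4, 63.1, 269.9]
eef_rot: [-3.141, 0.0, 1.565]
wrist_force: [-0.0, 0.5, -3.1]
finger_gap: 33.4
finger_force: 30.0
```

Request:
{"method": "move_arm", "body": {"moves": [[0, 0, 0, 0], [0, 0, 0, 0], [0, 0, 0.01, 0]]}}

```text
clock: 23.05
eef_pos: [591.6, 66.0, 261.2]
eef_rot: [3.14, -0.0, 1.571]
wrist_force: [0.3, -0.3, -2.4]
finger_gap: 33.6
finger_force: 30.0
```

```bash
python3 - <<'E'
from specs import *
go((591,65,151.5,1.57))
E
```

```text
-> (591, 65, 151.5, 1.57) shift [-0.0011 -0.0008  0.1097] turn 0.001
now [591.6  66.  261.2] [ 3.14  -0.     1.571] j [0.05 0.37 1.3  0.   1.47 0.05] F [ 0.3 -0.3 -2.4] gap 33.6 30.0 t 23.05
```

Request:
{"method": "move_arm", "body": {"moves": [[-0.001, -0.001, 0.03, 0], [-0.001, -0.001, 0.06, 0], [-0.001, -0.001, 0.085, 0], [-0.001, -0.001, 0.1, 0], [-0.001, -0.001, 0.107, 0], [-0.001, -0.001, 0.109, 0], [-0.001, -0.001, 0.109, 0], [-0.001, -0.001, 0.109, 0], [-0.001, -0.001, 0.109, 0]]}}

```text
clock: 23.95
eef_pos: [590.8, 64.3, 152.2]
eef_rot: [3.14, -0.0, 1.57]
wrist_force: [0.2, -0.6, -2.8]
finger_gap: 33.2
finger_force: 30.0
```

Request:
{"method": "move_arm", "body": {"moves": [[0, 0, 0, 0], [0, 0, 0, 0], [0, 0, 0, 0], [0, 0, -0.02, 0], [0, 0, -0.06, 0], [0, 0, -0.11, 0], [0, 0, -0.13, 0], [0, 0, -0.13, 0], [0, 0, -0.13, 0]], "jaw": 0.046}}

```text
clock: 24.85
eef_pos: [590.4, 64.2, 280.8]
eef_rot: [-3.141, -0.0, 1.57]
wrist_force: [-0.4, 0.0, -1.4]
finger_gap: 45.8
finger_force: 0.0
```

```bash
python3 - <<'E'
from specs import *
specs('top')
go((388.5,266,280,2.36),(388.5,266,210,2.36))
E
```

```text
top spec 72 [390.8, 264.7, 17.2] (array([389.9, 264.8]), array([29.3, 32.6])) (array([389.5, 264.6]), array([30.8, 29.2])) 37.6
-> (388.5, 266, 280, 2.36) shift [ 0.2016 -0.2019  0.0004] turn -0.79
-> (388.5, 266, 210, 2.36) shift [ 0.2017 -0.2017  0.0704] turn -0.79
now [590.2  64.1 280. ] [-3.14  0.    1.57] j [ 0.05  0.36  1.27 -0.    1.51  0.05] F [ 0.2  0.7 -0.9] gap 46.1 0.0 t 24.9
```

Request:
{"method": "move_arm", "body": {"moves": [[0.02, -0.02, 0, -0.1], [0.05, -0.05, 0, -0.2], [0.08, -0.08, 0, -0.3], [0.11, -0.11, 0, -0.4], [0.14, -0.14, 0, -0.5], [0.17, -0.17, 0, -0.6], [0.195, -0.195, 0, -0.7], [0.202, -0.202, 0.03, -0.79], [0.202, -0.202, 0.07, -0.79], [0.202, -0.202, 0.07, -0.79], [0.202, -0.202, 0.07, -0.79], [0.202, -0.202, 0.07, -0.79]], "jaw": 0.06}}

```text
clock: 26.1
eef_pos: [389.5, 266.5, 212.9]
eef_rot: [3.14, 0.0, 2.359]
wrist_force: [0.4, 0.1, -0.1]
finger_gap: 59.7
finger_force: 0.0
```

```bash
python3 - <<'E'
from specs import *
specs('wrist')
go((388.5,266,20.5,2.36))
E
```

```text
wrist spec 916 [386.8, 267.5, 18.1] (array([386.6, 267.9]), array([33.5, 35.3])) (array([386.6, 267.7]), array([33.1, 34.1])) 40.4
-> (388.5, 266, 20.5, 2.36) shift [ 0.0005 -0.0014  0.1924] turn -0.001
now [389.5 266.5 212.9] [3.140e+00 1.000e-03 2.359e+00] j [ 0.52  0.12  1.72 -0.    1.3  -0.27] F [0.1 1.7 0.9] gap 60.1 0.0 t 26.15
```

Request:
{"method": "move_arm", "body": {"moves": [[0, -0.001, 0.04, 0], [0, -0.001, 0.08, 0], [0, -0.001, 0.12, 0], [0, -0.001, 0.155, 0], [0, -0.001, 0.178, 0], [0, -0.001, 0.188, 0], [0, -0.001, 0.191, 0], [0, -0.001, 0.191, 0], [0, -0.001, 0.191, 0], [0, -0.001, 0.191, 0]]}}

```text
clock: 27.15
eef_pos: [388.6, 266.0, 21.5]
eef_rot: [3.14, 0.001, 2.36]
wrist_force: [-0.1, -0.3, 0.1]
finger_gap: 59.8
finger_force: 0.0
```

Request:
{"method": "move_arm", "body": {"moves": [[0, 0, 0, 0], [0, 0, 0, 0], [0, 0, 0, 0], [0, 0, 0, 0], [0, 0, 0, 0]], "jaw": 0.02}}

```text
clock: 27.65
eef_pos: [388.1, 265.7, 20.5]
eef_rot: [-3.142, -0.0, 2.36]
wrist_force: [-0.8, -1.3, 1.3]
finger_gap: 33.2
finger_force: 30.0
```

```bash
python3 - <<'E'
from specs import *
go((591,-27,270,1.57),(591,-27,151.5,1.57))
E
```

```text
-> (591, -27, 270, 1.57) shift [-0.3502 -0.0647 -0.2495] turn 0.79
-> (591, -27, 151.5, 1.57) shift [-0.3502 -0.0647 -0.131 ] turn 0.79
now [388.1 265.7  20.5] [-3.142 -0.     2.36 ] j [ 0.52  0.38  1.9  -0.    0.86 -0.27] F [-0.8 -1.3  1.3] gap 33.2 30.0 t 27.65
```

Request:
{"method": "move_arm", "body": {"moves": [[0, 0, -0.04, 0], [0, 0, -0.09, 0], [0, 0, -0.14, 0], [-0.01, 0, -0.19, 0.05], [-0.05, -0.01, -0.23, 0.15], [-0.09, -0.015, -0.25, 0.25], [-0.135, -0.025, -0.25, 0.35], [-0.18, -0.035, -0.25, 0.45], [-0.225, -0.04, -0.25, 0.55], [-0.27, -0.05, -0.25, 0.65], [-0.31, -0.057, -0.25, 0.75], [-0.35, -0.065, -0.25, 0.79]]}}

```text
clock: 28.85
eef_pos: [591.2, -28.7, 269.8]
eef_rot: [-3.141, -0.0, 1.566]
wrist_force: [0.2, 0.7, -2.4]
finger_gap: 33.3
finger_force: 30.0
```

Request:
{"method": "move_arm", "body": {"moves": [[0, 0, 0, 0], [0, 0, 0, 0], [0, 0, 0.01, 0], [0, 0, 0.01, 0]]}}

```text
clock: 29.25
eef_pos: [589.8, -26.0, 258.9]
eef_rot: [-3.139, -0.0, 1.571]
wrist_force: [-0.8, 1.1, -2.0]
finger_gap: 33.3
finger_force: 30.0
```

```bash
python3 - <<'E'
from specs import *
go((591,-27,151.5,1.57))
E
```

```text
-> (591, -27, 151.5, 1.57) shift [-0.001   0.0014  0.1074] turn 0.001
now [589.8 -26.  258.9] [-3.139 -0.     1.571] j [-0.11  0.36  1.32  0.    1.47 -0.11] F [-0.8  1.1 -2. ] gap 33.3 30.0 t 29.25
```

Request:
{"method": "move_arm", "body": {"moves": [[-0.001, 0.001, 0.03, 0], [-0.001, 0.001, 0.06, 0], [-0.001, 0.001, 0.085, 0], [-0.001, 0.001, 0.1, 0], [-0.001, 0.001, 0.106, 0], [-0.001, 0.001, 0.108, 0], [-0.001, 0.001, 0.108, 0], [-0.001, 0.001, 0.108, 0], [-0.001, 0.001, 0.108, 0]]}}

```text
clock: 30.15
eef_pos: [591.9, -28.0, 153.2]
eef_rot: [3.14, 0.0, 1.57]
wrist_force: [0.2, 0.0, -2.8]
finger_gap: 33.6
finger_force: 30.0
```

Request:
{"method": "move_arm", "body": {"moves": [[0, 0, 0, 0], [0, 0, 0, 0], [0, 0, 0, 0], [0, 0, -0.02, 0], [0, 0, -0.06, 0], [0, 0, -0.11, 0], [-0.03, -0.03, -0.16, 0], [-0.065, -0.065, -0.17, 0], [-0.09, -0.1, -0.17, 0], [-0.09, -0.1, -0.17, 0], [-0.09, -0.1, -0.17, 0]], "jaw": 0.046}}

```text
clock: 31.25
eef_pos: [491.2, -118.5, 323.2]
eef_rot: [3.14, 0.0, 1.568]
wrist_force: [-0.4, 0.9, 0.5]
finger_gap: 46.3
finger_force: 0.0
```

```bash
python3 - <<'E'
from meas import *
for n in('wrist','top'):
    t=cam(n); X=cloud(t); x,y,z=X[...,0],X[...,1],X[...,2]
    f=t['frame']; H,S,V=cv2.split(cv2.cvtColor(f,40))
    if n=='wrist': cv2.imwrite('pics/w5.png',f)
    for b in big((z>160)&(z<176)&(np.hypot(x-596,y-19)<85)&(S<90)): 
        if b.sum()>40: print(n,'spec',b.sum(),cv2.minEnclosingCircle(inplane(t,b,169)[:,:2].astype(np.float32)),np.median(z[b]))
    for b in big((H>100)&(H<125)&(S>120)&(z>225)&(z<250)&(abs(x-430)<50)&(abs(y+66)<50)): print(n,'cap',b.sum(),rect(inplane(t,b,239)),rect(X[b]),np.median(z[b]))
    for b in big(((H<8)|(H>172))&(S>120)&(z>150)&(z<195)&(abs(x-434)<60)&(abs(y-75)<60)): print(n,'knob',b.sum(),rect(inplane(t,b,181)),rect(X[b]),np.median(z[b]))
    b=big((z>12)&(z<50)&(abs(x-437)<110)&(abs(y+314)<110))
    m=(z>36)&(z<52)&(abs(x-437)<60)&(abs(y+314)<60)
    for b in big(m)[:1]: print(n,'lidgrip',rect(inplane(t,b,43)))
go((430,-66,260,1.57),(430,-66,236,1.57))
E
```

```text
wrist spec 1521 ((633.9559326171875, 21.703264236450195), 18.353565216064453) 170.39425906383866
wrist spec 1257 ((590.1370849609375, -26.139713287353516), 17.627805709838867) 170.34920502707445
wrist cap 1254 (array([430.5, -64.3]), array([27.6, 28.9]), 85.1) (array([430.5, -64.2]), array([27.2, 28.7]), 85.1) 240.39681822301148
wrist lidgrip (array([ 438.5, -311. ]), array([31. , 25.9]), 87.9)
top spec 94 ((592.5910034179688, -27.507568359375), 17.84127426147461) 169.05515168398802
top spec 88 ((591.766357421875, 63.42827224731445), 17.19124412536621) 168.3735092406638
top spec 87 ((636.9209594726562, 21.448225021362305), 17.298768997192383) 167.48499436989255
top knob 59 (array([430.5,  74.7]), array([42.6, 15. ]), 1.3) (array([433.3,  75.6]), array([41.9, 16.9]), 1.3) 178.07862205799665
top lidgrip (array([ 438.9, -310.9]), array([24.9, 25.9]), 44.0)
-> (430, -66, 260, 1.57) shift [ 0.0514 -0.0622  0.0623] turn 0.0
-> (430, -66, 236, 1.57) shift [ 0.0514 -0.0622  0.0863] turn 0.0
now [ 492.1 -117.5  322.2] [-3.141 -0.     1.57 ] j [-0.31  0.14  1.45  0.    1.55 -0.31] F [0.6 0.2 0.8] gap 45.8 0.0 t 31.35
```

View pics/w5.png

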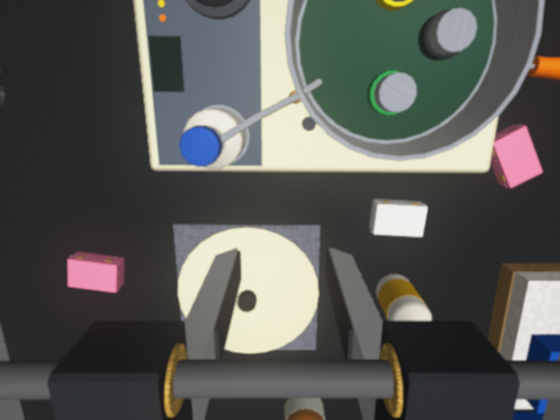

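All three specimens stand in the bowl: yellow (398,0), black (452,30), green (397,93). The lid lies on the pad at (248,290), and the blue pump cap is at (200,146). Next is the pump.

Request:
{"method": "move_arm", "body": {"moves": [[0.03, -0.03, 0.01, 0], [0.052, -0.061, 0.03, 0], [0.052, -0.061, 0.06, 0], [0.052, -0.061, 0.06, 0], [0.052, -0.061, 0.06, 0], [0.052, -0.061, 0.06, 0]], "jaw": 0, "squeeze": 5}}

```text
clock: 31.95
eef_pos: [431.6, -66.0, 263.5]
eef_rot: [3.141, 0.0, 1.57]
wrist_force: [-0.4, 0.2, 0.6]
finger_gap: 1.7
finger_force: 0.0
```

Request:
{"method": "move_arm", "body": {"moves": [[0, 0, 0.01, 0], [0, 0, 0.02, 0], [0, 0, 0.025, 0], [0, 0, 0.028, 0], [0, 0, 0.03, 0], [0, 0, 0.03, 0], [0, 0, 0.03, 0]]}}

```text
clock: 32.65
eef_pos: [430.6, -65.9, 232.8]
eef_rot: [3.141, 0.0, 1.57]
wrist_force: [-3.3, -0.2, 5.0]
finger_gap: 0.7
finger_force: 2.4
```

```bash
python3 - <<'E'
from meas import *
go((430.5,-65.5,229,1.57))
E
```

```text
-> (430.5, -65.5, 229, 1.57) shift [ 0.0004 -0.0001  0.0038] turn -0.0
now [430.6 -65.9 232.8] [3.141 0.    1.57 ] j [-0.24  0.02  1.78 -0.    1.34 -0.23] F [-3.3 -0.2  5. ] gap 0.7 2.4 t 32.65
```

Request:
{"method": "move_arm", "body": {"moves": [[0, 0, 0.002, 0], [0, 0, 0.004, 0], [0, 0, 0.005, 0], [0, 0, 0.005, 0]]}}

```text
clock: 33.05
eef_pos: [430.7, -66.0, 229.0]
eef_rot: [3.14, 0.001, 1.57]
wrist_force: [-8.5, 0.8, 17.4]
finger_gap: 0.8
finger_force: 9.3
```

Request:
{"method": "move_arm", "body": {"moves": [[0, 0, -0.005, 0], [0, 0, -0.012, 0], [0, 0, -0.03, 0], [0, 0, -0.06, 0], [0, 0, -0.07, 0], [0, 0, -0.07, 0]]}}

```text
clock: 33.65
eef_pos: [431.0, -65.9, 298.2]
eef_rot: [3.14, 0.0, 1.57]
wrist_force: [0.2, -0.3, -0.3]
finger_gap: 0.6
finger_force: 0.0
```

Request:
{"method": "move_arm", "body": {"moves": [[-0.04, 0.001, 0, 0.07], [-0.08, 0.002, 0, 0.15], [-0.12, 0.004, 0, 0.22], [-0.16, 0.005, 0, 0.3], [-0.2, 0.007, 0, 0.37], [-0.235, 0.008, 0.03, 0.37], [-0.245, 0.008, 0.07, 0.37], [-0.245, 0.008, 0.11, 0.37], [-0.245, 0.008, 0.14, 0.37], [-0.245, 0.008, 0.14, 0.37], [-0.245, 0.008, 0.14, 0.37]], "jaw": 0.06}}

```text
clock: 34.75
eef_pos: [438.3, -310.8, 157.5]
eef_rot: [-3.141, -0.0, 1.2]
wrist_force: [-1.3, -0.4, 1.7]
finger_gap: 60.3
finger_force: 0.0
```

```bash
python3 - <<'E'
from meas import *
for n in('wrist','top'):
    t=cam(n); X=cloud(t); x,y,z=X[...,0],X[...,1],X[...,2]; f=t['frame']; H,S,V=cv2.split(cv2.cvtColor(f,40))
    for b in big((z>34)&(z<52)&(abs(x-437)<60)&(abs(y+314)<60))[:1]: print(n,'lidgrip',b.sum(),rect(inplane(t,b,43)))
    for b in big((H>100)&(H<125)&(S>120)&(z>215)&(z<250)&(abs(x-430)<50)&(abs(y+66)<50)): print(n,'cap',b.sum(),rect(X[b]),np.median(z[b]))
go((438.5,-311.5,19.5,1.2))
E
```

```text
wrist lidgrip 834 (array([ 437.6, -311.9]), array([28.4, 27.3]), 68.8)
top cap 73 (array([432. , -64.5]), array([25.4, 25.3]), 60.6) 238.24084993199108
-> (438.5, -311.5, 19.5, 1.2) shift [-0.0003 -0.0006  0.1395] turn -0.0
now [ 438.9 -311.2  159. ] [3.139e+00 1.000e-03 1.200e+00] j [-0.68  0.31  1.61  0.    1.21 -0.31] F [-0.   0.7  0.5] gap 60.2 0.0 t 34.85
```

Cap is back up. Grasp the lid.

Request:
{"method": "move_arm", "body": {"moves": [[0, -0.001, 0.04, 0], [0, -0.001, 0.08, 0], [0, -0.001, 0.11, 0], [0, -0.001, 0.128, 0], [0, -0.001, 0.136, 0], [0, -0.001, 0.138, 0], [0, -0.001, 0.138, 0], [0, -0.001, 0.138, 0]]}}

```text
clock: 35.65
eef_pos: [438.0, -311.0, 20.8]
eef_rot: [3.14, 0.001, 1.2]
wrist_force: [-0.0, 0.4, 0.1]
finger_gap: 59.8
finger_force: 0.0
```

Request:
{"method": "move_arm", "body": {"moves": [[0, 0, 0, 0], [0, 0, 0, 0], [0, 0, 0, 0], [0, 0, 0, 0], [0, 0, 0, 0]], "jaw": 0.01, "squeeze": 40}}

```text
clock: 36.15
eef_pos: [437.5, -310.6, 19.6]
eef_rot: [3.141, 0.0, 1.2]
wrist_force: [-0.2, 0.6, 0.8]
finger_gap: 27.3
finger_force: 40.0
```

```bash
python3 - <<'E'
from meas import *
go((596,19,300,1.2),(596,19,190,1.2))
E
```

```text
-> (596, 19, 300, 1.2) shift [ 0.3646  0.0283 -0.2805] turn -0.0
-> (596, 19, 190, 1.2) shift [ 0.3646  0.0283 -0.1705] turn -0.0
now [ 437.5 -310.6   19.6] [3.141 0.    1.2  ] j [-0.69  0.5   1.72  0.    0.92 -0.31] F [-0.2  0.6  0.8] gap 27.3 40.0 t 36.15
```

Request:
{"method": "move_arm", "body": {"moves": [[0, 0, -0.04, 0], [0, 0, -0.09, 0], [0, 0, -0.14, 0], [0, 0, -0.19, 0], [0, 0, -0.24, 0], [0, 0, -0.28, 0], [0.03, 0.002, -0.285, 0], [0.07, 0.005, -0.285, 0], [0.11, 0.008, -0.285, 0], [0.15, 0.011, -0.285, 0], [0.19, 0.015, -0.285, 0], [0.19, 0.015, -0.285, 0]]}}

```text
clock: 37.35
eef_pos: [521.4, -135.2, 303.9]
eef_rot: [-3.141, -0.001, 1.204]
wrist_force: [-0.5, -0.5, -2.1]
finger_gap: 26.8
finger_force: 40.0
```

Request:
{"method": "move_arm", "body": {"moves": [[0.04, 0.003, 0, 0], [0.08, 0.006, 0, 0], [0.12, 0.009, 0, 0], [0.155, 0.012, 0, 0], [0.174, 0.013, 0.01, 0], [0.174, 0.013, 0.04, 0], [0.174, 0.013, 0.06, 0], [0.174, 0.013, 0.07, 0], [0.174, 0.013, 0.07, 0], [0.174, 0.013, 0.07, 0]]}}

```text
clock: 38.35
eef_pos: [595.7, 18.1, 235.3]
eef_rot: [3.141, -0.0, 1.199]
wrist_force: [1.0, 0.2, -1.1]
finger_gap: 27.1
finger_force: 40.0
```

```bash
python3 - <<'E'
from meas import *
go((596,19,190.6,1.2))
E
```

```text
-> (596, 19, 190.6, 1.2) shift [ 0.0009 -0.0001  0.0447] turn -0.001
now [595.7  18.1 235.3] [ 3.141 -0.     1.199] j [-0.03  0.38  1.34 -0.    1.42  0.34] F [ 1.   0.2 -1.1] gap 27.1 40.0 t 38.35
```

Request:
{"method": "move_arm", "body": {"moves": [[0.001, 0, 0.01, 0], [0.001, 0, 0.02, 0], [0.001, 0, 0.03, 0], [0.001, 0, 0.037, 0], [0.001, 0, 0.042, 0], [0.001, 0, 0.044, 0], [0.001, 0, 0.045, 0], [0.001, 0, 0.045, 0], [0.001, 0, 0.045, 0]]}}

```text
clock: 39.25
eef_pos: [595.8, 19.5, 191.0]
eef_rot: [3.141, -0.0, 1.2]
wrist_force: [-8.6, 0.6, 11.0]
finger_gap: 27.1
finger_force: 40.0
```

Request:
{"method": "move_arm", "body": {"moves": [[0, 0, 0, 0], [0, 0, 0, 0], [0, 0, 0, 0], [0, 0, -0.02, 0], [0, 0, -0.06, 0], [0, 0, -0.1, 0], [0, -0.03, -0.1, -0.14], [0, -0.07, -0.1, -0.28], [0, -0.11, -0.1, -0.42], [0, -0.14, -0.1, -0.56], [0, -0.172, -0.1, -0.7], [0, -0.172, -0.1, -0.84]], "jaw": 0.05}}

```text
clock: 40.45
eef_pos: [433.5, 82.8, 290.2]
eef_rot: [3.14, 0.0, 2.047]
wrist_force: [0.5, -0.2, 0.1]
finger_gap: 50.0
finger_force: 0.0
```

Request:
{"method": "move_arm", "body": {"moves": [[0, 0, 0, -0.14], [0, 0, 0, -0.28], [0, 0, 0, -0.42], [0, 0, 0, -0.56], [0, 0, 0, -0.7], [0, 0, 0, -0.84], [0, 0, 0, -0.98], [0, 0, 0, -1.1], [0, 0, 0, -1.1], [0, 0, 0, -1.1]], "jaw": 0.04}}

```text
clock: 41.45
eef_pos: [435.6, 81.9, 289.4]
eef_rot: [-3.142, 0.0, 3.136]
wrist_force: [-0.2, 0.3, -0.5]
finger_gap: 39.9
finger_force: 0.0
```

```bash
python3 - <<'E'
from meas import *
go((433,75,156,3.1416))
for n in('wrist','top'):
    t=cam(n); X=cloud(t); x,y,z=X[...,0],X[...,1],X[...,2]
    f=t['frame']; H,S,V=cv2.split(cv2.cvtColor(f,40))
    if n=='wrist': cv2.imwrite('pics/w6.png',f)
    for b in big(((H<8)|(H>172))&(S>120)&(z>172)&(z<195)&(abs(x-434)<60)&(abs(y-75)<60))[:1]: print(n,'knobtop',b.sum(),rect(inplane(t,b,181)),rect(X[b]),np.median(z[b]))
    m=(z>180)&(z<191)&(np.hypot(x-596,y-19)<115); P=X[m]; A=np.c_[P[:,:2]-[596,19],np.ones(len(P))]; print(n,'lid plane',len(P),np.linalg.lstsq(A,P[:,2],rcond=None)[0])
    for b in big((z>204)&(z<225)&(abs(x-596)<40)&(abs(y-19)<40))[:1]: print(n,'grip',rect(inplane(t,b,214)))
E
```

```text
-> (433, 75, 156, 3.1416) shift [ 0.0025 -0.0069  0.1334] turn -0.005
now [435.6  81.9 289.4] [-3.142  0.     3.136] j [ 0.1   0.    1.67 -0.    1.47 -1.46] F [-0.2  0.3 -0.5] gap 39.9 0.0 t 41.45
wrist knobtop 705 (array([429.3,  75.7]), array([13.9, 43. ]), 88.9) (array([430. ,  75.6]), array([14. , 41.2]), 88.8) 182.2671670451727
wrist lid plane 11484 [8.30561120e-04 1.46942940e-03 1.86913129e+02]
wrist grip (array([602.4,  26.7]), array([4.3, 8.5]), 77.8)
top lid plane 2477 [3.82040027e-04 9.20283439e-04 1.85386636e+02]
top grip (array([595.3,  17.2]), array([23.9, 26.3]), 46.7)
```

View pics/w6.png

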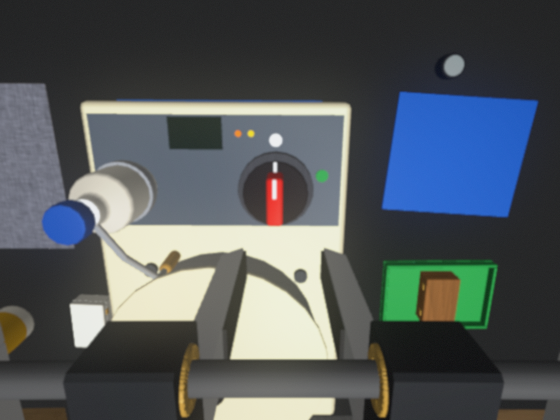

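The lid is flat on the bowl. The red bar is at (275,200) pointing at the white mark (275,140), and the green mark is at (322,175). I'll grip the bar.

Request:
{"method": "move_arm", "body": {"moves": [[0.004, -0.006, 0.02, 0.015], [0.005, -0.0065, 0.06, 0.015], [0.005, -0.0065, 0.095, 0.015], [0.005, -0.0065, 0.12, 0.015], [0.005, -0.0065, 0.129, 0.015], [0.005, -0.0065, 0.131, 0.015], [0.005, -0.0065, 0.131, 0.015], [0.005, -0.0065, 0.131, 0.015], [0.005, -0.0065, 0.131, 0.015]]}}

```text
clock: 42.45
eef_pos: [431.0, 75.4, 159.4]
eef_rot: [3.141, 0.002, 3.125]
wrist_force: [0.9, -0.3, -0.1]
finger_gap: 40.0
finger_force: 0.0
```

Request:
{"method": "move_arm", "body": {"moves": [[0, 0, 0, 0], [0, 0, 0, 0], [0, 0, 0, 0], [0, 0, 0, 0], [0, 0, 0, 0]], "jaw": 0, "squeeze": 40}}

```text
clock: 42.95
eef_pos: [430.6, 74.8, 158.5]
eef_rot: [-3.14, -0.0, 3.125]
wrist_force: [-0.5, -5.4, 1.3]
finger_gap: 13.6
finger_force: 40.0
```

Request:
{"method": "move_arm", "body": {"moves": [[0, 0, 0.002, 0], [0, 0, 0.004, 0], [0, 0, 0.006, 0], [0, 0, 0.0075, 0], [0, 0, 0.008, 0], [0, 0, 0.008, 0]]}}

```text
clock: 43.55
eef_pos: [430.8, 74.8, 151.5]
eef_rot: [-3.14, 0.001, 3.125]
wrist_force: [-4.7, -5.8, 13.8]
finger_gap: 14.0
finger_force: 40.0
```

Request:
{"method": "move_arm", "body": {"moves": [[0, 0, 0, 0.12], [0, 0, 0, 0.24], [0, 0, 0, 0.36], [0, 0, 0, 0.48], [0, 0, 0, 0.6], [0, 0, 0, 0.72], [0, 0, 0, 0.84], [0, 0, 0, 0.96], [0, 0, 0, 1.08], [0, 0, 0, 1.2], [0, 0, 0, 1.3], [0, 0, 0, 1.3]]}}

```text
clock: 44.75
eef_pos: [431.6, 75.6, 151.6]
eef_rot: [3.138, 0.0, 1.821]
wrist_force: [1.2, 1.2, 10.0]
finger_gap: 13.6
finger_force: 40.0
```

```bash
python3 - <<'E'
from meas import *
go((431,75,157,1.825)); print(manip.read_state()['moment'])
E
```

```text
-> (431, 75, 157, 1.825) shift [-0.0004 -0.0007 -0.0054] turn -0.004
now [431.6  75.6 151.6] [3.138 0.    1.821] j [ 0.09  0.1   1.89  0.    1.14 -0.16] F [ 1.2  1.2 10. ] gap 13.6 40.0 t 44.75
[ 0.23507006 -0.26444801  0.1303344 ]
```

Request:
{"method": "move_arm", "body": {"moves": [[0, 0, 0, 0.03], [0, 0, 0, 0.05], [0, 0, 0, 0.05]]}}

```text
clock: 45.05
eef_pos: [431.6, 75.5, 151.5]
eef_rot: [3.138, 0.001, 1.775]
wrist_force: [1.8, 0.7, 8.9]
finger_gap: 14.0
finger_force: 40.4
```

```bash
python3 - <<'E'
from meas import *
go((431,75,157,1.825)); print(manip.read_state()['moment'])
E
```

```text
-> (431, 75, 157, 1.825) shift [-0.0004 -0.0006 -0.0055] turn -0.05
now [431.6  75.5 151.5] [3.138e+00 1.000e-03 1.775e+00] j [ 0.09  0.1   1.89 -0.    1.14 -0.11] F [1.8 0.7 8.9] gap 14.0 40.4 t 45.05
[ 0.03692221 -0.32008157  0.58109022]
```

Request:
{"method": "move_arm", "body": {"moves": [[0, 0, -0.002, 0], [0, 0, -0.004, 0], [0, 0, -0.006, -0.01], [0, 0, -0.007, -0.03], [0, 0, -0.007, -0.03]]}}

```text
clock: 45.55
eef_pos: [431.4, 75.5, 158.0]
eef_rot: [3.139, 0.0, 1.806]
wrist_force: [5.9, 1.0, 2.3]
finger_gap: 13.5
finger_force: 40.0
```

Request:
{"method": "move_arm", "body": {"moves": [[0, 0, 0, 0], [0, 0, 0, 0], [0, 0, 0, 0], [0, 0, -0.02, 0], [0, 0, -0.06, 0], [0, 0, -0.1, 0], [-0.03, -0.02, -0.14, 0], [-0.06, -0.04, -0.16, 0], [-0.06, -0.04, -0.16, 0], [-0.06, -0.04, -0.16, 0]], "jaw": 0.04}}

```text
clock: 46.55
eef_pos: [405.4, 7.4, 317.3]
eef_rot: [3.141, -0.0, 1.803]
wrist_force: [-0.5, 0.3, 0.0]
finger_gap: 39.7
finger_force: 0.0
```

```bash
python3 - <<'E'
from meas import *
go((431,75,157,1.825))
for n in('wrist','top'):
    t=cam(n); X=cloud(t); x,y,z=X[...,0],X[...,1],X[...,2]
    f=t['frame']; H,S,V=cv2.split(cv2.cvtColor(f,40))
    if n=='wrist': cv2.imwrite('pics/w7.png',f)
    for b in big(((H<8)|(H>172))&(S>120)&(z>168)&(z<195)&(abs(x-434)<60)&(abs(y-75)<60))[:1]: print(n,'knobtop',b.sum(),rect(inplane(t,b,181)),np.median(z[b]))
    m=(z>180)&(z<191)&(np.hypot(x-596,y-19)<115); P=X[m]; A=np.c_[P[:,:2]-[596,19],np.ones(len(P))]; print(n,'lid plane',len(P),np.linalg.lstsq(A,P[:,2],rcond=None)[0])
E
```

```text
-> (431, 75, 157, 1.825) shift [0.0599 0.0404 0.1604] turn -0.022
now [405.4   7.4 317.3] [ 3.141 -0.     1.803] j [-0.07 -0.1   1.7   0.    1.54 -0.3 ] F [-0.5  0.3  0. ] gap 39.7 0.0 t 46.55
wrist knobtop 732 (array([430.6,  76. ]), array([14.7, 41.3]), 15.2) 181.9415854974599
wrist lid plane 33183 [-3.07694145e-04  9.39471588e-04  1.86879841e+02]
top knobtop 30 (array([435.1,  62.8]), array([15.2, 15. ]), 1.3) 180.11056215527083
top lid plane 2321 [-5.63975355e-04 -3.92669269e-04  1.85393590e+02]
```

View pics/w7.png

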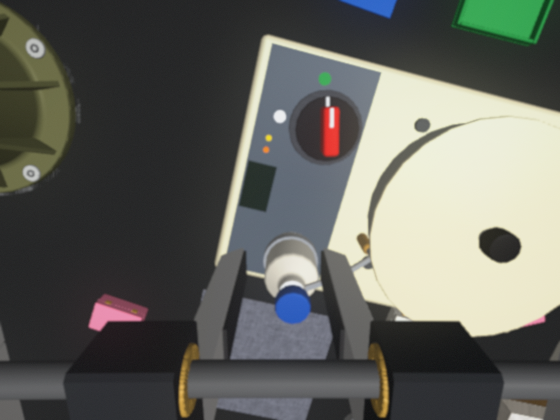

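The red bar at (331,128) points at the green mark (325,78). It is sprung up at the same height as before, and the lid is flat. Handing in.

```bash
python3 -c "
from cell import manip
print(manip.sign_off())"
```

```text
the job is handed in; nothing more can be done
None
```

The job is done and handed in at about 47 s of the 210 s allowed: the case is in the tray, all three specimens stand in the bowl, the pump is dosed, the lid is back flat on the bowl, and the knob is sprung up at the green mark.

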